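Tidy the desk: remotes, power adapters and battery

TASK

Tidy the desk: lay both remote controls, keys up, in the wooden tray, both power adapters, pins up, in the white bin, and the battery in the blue dish. Set each one down, do not drop it, so that it lies flat on the floor of its container and not on another thing or leaning on a wall, and leave the mug and the glass jar where they stand.

Things in the scene. Friction and masses are not known exactly. Their poses are not given: they have to be found in the camera images.
- remote_white: remote control, white with grey keys, a flat bar 115 (x) by 40 (y) by 18 mm (z) with slightly rounded edges, about 90 g, lying on the desk keys up. Origin: centre of its underside; x along its length towards the black screen, z up out of the keys.
- remote_black: remote control, black with white keys, a flat bar 115 (x) by 40 (y) by 18 mm (z) with slightly rounded edges, about 90 g, lying on the desk keys up. Origin: centre of its underside; x along its length towards the green screen, z up out of the keys.
- adapter_white: white plug-in power adapter (without its lead), a block 62 (x) by 42 (y) by 32 mm (z), about 120 g, lying with its three short brass plug pins pointing up; the pins reach 49 mm above its underside and stand within 18 mm in x and 14.5 mm in y of its middle; a grey cable stub (look only) sticks out 10 mm at its -x end. Origin: centre of its underside; z up along the pins.
- adapter_black: black plug-in power adapter (without its lead), a block 62 (x) by 42 (y) by 32 mm (z), about 120 g, lying with its three short steel plug pins pointing up; the pins reach 49 mm above its underside and stand within 18 mm in x and 14.5 mm in y of its middle; a grey cable stub (look only) sticks out 10 mm at its -x end. Origin: centre of its underside; z up along the pins.
- battery: block battery, black with a copper-coloured band at one end and two small steel snap contacts on that end; 45 (x) by 26.5 (y) by 17.5 mm (z) plus 3 mm of contacts at the +x end, about 45 g, lying on its broad side. Origin: centre of its underside; x along its length towards the contacts, z up.
- remote_tray: wooden tray for remote controls, fixed to the desk, square-walled and open on top: outside 160 (x) by 180 (y) by 28 mm high, walls and floor 5 mm thick. Origin: centre of its underside; x and y along its sides, z up.
- adapter_bin: white plastic bin with a black inner floor, for power adapters, fixed to the desk, square-walled and open on top: outside 160 (x) by 160 (y) by 40 mm high, walls and floor 6 mm thick. Origin: centre of its underside; x and y along its sides, z up.
- battery_dish: small blue plastic dish for batteries, fixed to the desk, square-walled and open on top: outside 120 (x) by 120 (y) by 25 mm high, walls and floor 5 mm thick. Origin: centre of its underside; x and y along its sides, z up.
- mug: blue ceramic mug, 80 mm across and 90 mm high plus a handle, standing loose at the back of the desk; not to be moved. Origin: centre of its underside, z up.
- jug: closed pale, whitish glass storage jar with a red lid, 90 mm across and 200 mm high, standing loose at the right of the desk; not to be moved. Origin: centre of its underside, z up.
Things that resemble listed ones, but are neither listed nor needed, are in the scene too. There is more than one size of the adapter_white; the one meant has the size given above.

How it is judged:
By the outcome, as a careful person would: the job done as asked, in the order asked, and still so for the second after the job is handed in, with the robot touching nothing.
It also fails if it takes over 141 s, if anything falls off the work surface, if the arm or the gripper's body presses on something with over 40 N, if the wrist force passes 120 N, or if a joint passes its speed limit or range.

ROBOT

A 6-joint arm with a two-finger parallel gripper is mounted at the origin on the work surface. World frame = base frame: x ahead of the robot, y to its left, z up, the work surface at z = 0. Lengths are in m, angles in rad, forces in N, time in s.
With the tool pointing down it reaches from about 0.3 to 0.875 m from the base axis. Payload 6.4 kg.
Tool frame: the origin (TCP) lies at the very end of the fingers, on their centre line; the grasp point (between the pads) lies ctrl.pinch_z behind it (ctrl.pinch_z is the distance from the TCP to the grasp point, in m); y points along the fingers, z is the direction in which the jaws open and shut, and the axes are right-handed (so a half turn about y gives the same grasp; the last joint's range is limited). The gripper opens to 85 mm and grips with 20 to 120 N. Pads are 22 mm wide; open, the fingers measure 114 mm over their backs; the gripper's body (76 mm by 85 mm) begins 54 mm behind the grasp point. The pads swing forward as they close: fully open they stand 13 mm farther back than shut.
Start: joints at [0.958, 0.181, 1.607, -0, 1.354, -0.206], TCP at [0.228, 0.528, 0.193] pointing down, gripper open.
Joint ranges: [-2.99, 2.99], [-0.89, 2.07], [0.3, 2.58], [-1.14, 4.28], [0, 2.63], [-3.12, 3.12]. Speed limits (rad/s): [2.57, 2.57, 3.01, 3.14, 3.14, 3.14].

INTERFACE

Orientations are given as a unit quaternion [w, x, y, z].
In Python, from bench import ctrl gives the robot as it stands.
- The arm moves only by the shell command python3 -m pendant 'ROWS'. ROWS is JSON, one flat list of numbers, 7 for each row, row after row: the shift along the world's x, y, z in m, then the turn, a rotation vector about the world's x, y, z in degrees, then the finger opening in m, from 0 to 0.0854. In form: [tx, ty, tz, rx, ry, rz, hand, tx, ty, tz, rx, ry, rz, hand, ...]. A call has 1 to 12 rows; each row shifts and turns the commanded pose from where the row before left it; what a row does not reach is not made up. A row lasts 1/8 s, in which the tool goes at most 62.5 mm and 10.7 degrees, less where a joint would pass 70% of its speed; a pose out of reach is approached as far as the arm can. A call with a gripper value outside its range is refused whole. The fingers move at their own pace and stop on an object; the grip force is fixed at half the most. Time passes only in rows, so rows that do not move let the fingers close. It gives the time, the measured TCP pose, the force and the opening at its end, in the units of the state.
- ctrl.get_obs(): the state, without advancing time (a new reading comes with each control period).
- ctrl.camera(name): name is "side" or "top" or "wrist"; returns the picture (420x560x3 uint8, red, green, blue); there is no depth.
- ctrl.camera_info(name): a dict with "fx", "fy", "cx", "cy" (pixels), "origin" and "rotation" of the camera in the world; the wrist camera has in their place "tool_from_camera" (4x4, takes a point from camera to tool coordinates, whose origin is the TCP and whose axes are the tool frame's). Camera axes: x right, y down, z forward; pixel columns grow to the right and rows downward; lengths in m; the calibration is good to about 2 mm. A picture is of the moment at which its call begins: read the wrist's pose just before it. camera_info takes no time and is no camera call.
- ctrl.hand_in(): hands the job in, once; it reports no verdict.
Trained networks look in the newest picture that a camera, given by its name, has taken for a name from the list of things; names that differ only in an ending like _2 or _b are one class to them, and where a whole thing is asked for, a point or a joint stands for the part that bears it (a point fixed in the world has none). Each returns a list of dicts, best first, with "score" (0 to 1); they miss things now and then, are a little off and sometimes report something else, mostly with a low value. They report only what shows in the picture. A call takes as long as a camera call. They do not tell look-alikes from the thing itself.
- ctrl.silhouettes(target, camera): "mask" (420x560 bool, what is visible of it) and "bbox" ([left, top, right, bottom] in pixels, round what is visible of it).
The state is a dict: "time_s": time; "q": joint angles; "dq": joint speeds; "joint_efforts": joint torques, N m; "eef_pos": TCP position; "eef_rot": TCP orientation; "wrist_force": force on the tool from outside, world axes, zero at the start; "torque": the same for the moment, N m; "opening": opening from 0.0 (shut) to 1.0 (fully open).
Only numpy, scipy, OpenCV 4.12 (cv2) and the standard library are available. Lean on these libraries where they do the work, as an engineer would, in place of code of your own. Each camera call takes 0.05 s, during which the arm holds its last target.

## Working session

There is one attempt and no reset: what is moved stays moved. The work goes in short steps, Python scripts to look and compute and a shell command to move; the robot and the scene stay as the last step left them, time stands still between calls to the robot, and variables do not carry over. Pictures are saved under pics/ and viewed, and the job is handed in when it is done.

```bash
ls; mkdir -p pics; python3 - <<'E'
from bench import ctrl
import cv2
o=ctrl.get_obs();print(o);print(ctrl.pinch_z)
for n in("top","side","wrist"):
    im=ctrl.camera(n);cv2.imwrite(f"pics/{n}0.png",im[:,:,::-1]);print(n,ctrl.camera_info(n))
E
```

```text
pics
{'time_s': 0.0, 'q': array([ 9.57719513e-01,  1.81573689e-01,  1.60800388e+00,  1.27141676e-05,
        1.35381122e+00, -2.06280832e-01]), 'dq': array([ 0.00069614,  0.00087969,  0.0006821 , -0.0011796 ,  0.00098173,
        0.00282483]), 'joint_efforts': array([-2.16596400e-04, -4.44873726e+01, -3.51337945e+01, -2.66752431e-04,
        9.31910996e-03, -1.93833472e-06]), 'eef_pos': array([0.22711323, 0.52756898, 0.19236786]), 'eef_rot': array([-0.69194917,  0.69311063, -0.14309232,  0.14257839]), 'wrist_force': array([-0.41920637, -0.6173047 ,  0.28403359]), 'torque': array([-0.00432816,  0.04047555, -0.04441813]), 'opening': 1.0002572838801325}
0.0187
top {'fx': 441.02863655193124, 'fy': 441.02863655193124, 'cx': 279.0309801687654, 'cy': 209.45588036399585, 'origin': array([ 0.3537957 , -0.11528462,  1.04123619]), 'rotation': array([-0.07820434,  0.74548412, -0.65804885,  0.07147888])}
side {'fx': 534.7718499040031, 'fy': 534.7718499040031, 'cx': 275.5585738529114, 'cy': 214.54664751916187, 'origin': array([ 0.40695933, -1.14994845,  0.84828445]), 'rotation': array([-0.43876992,  0.89692778, -0.04369014,  0.03305571])}
wrist {'fx': 347.5958881700334, 'fy': 347.5958881700334, 'cx': 279.15219472800175, 'cy': 202.659452643162, 'tool_from_camera': array([[ 6.18088482e-04,  9.54243677e-01,  2.99029468e-01,
        -7.72283611e-02],
       [ 9.73191941e-04, -2.99029958e-01,  9.54243227e-01,
        -1.80655982e-01],
       [ 9.99999335e-01, -2.98793679e-04, -1.11348923e-03,
        -1.14809937e-03],
       [ 0.00000000e+00,  0.00000000e+00,  0.00000000e+00,
         1.00000000e+00]])}
```

View pics/top0.png

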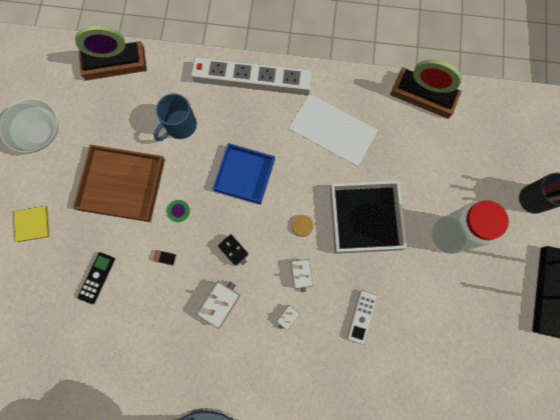

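View pics/side0.png

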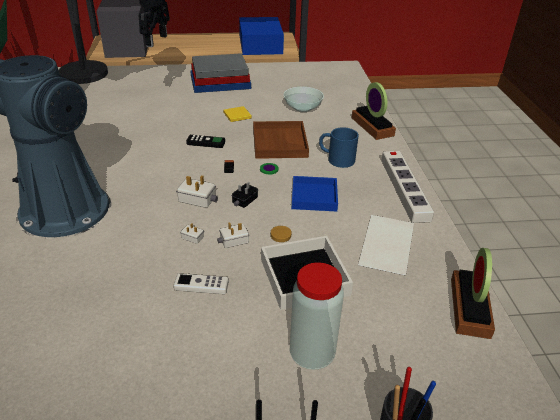

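View pics/wrist0.png

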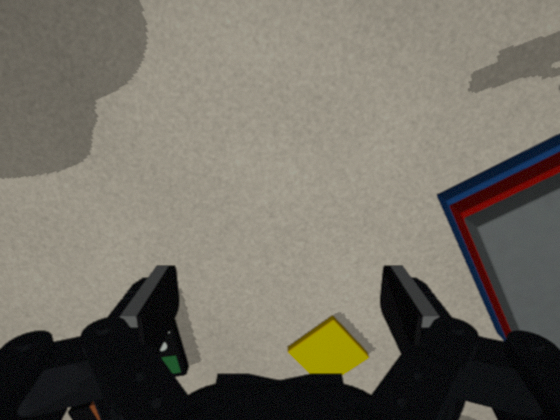

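The pictures show the following.
- **Remotes:** the black one is at top (97,278) and the white one at (363,317).
- **Adapters:** the black one is at (233,250). There are three white candidates: large (218,303), medium (302,274) and small (288,317).
- **Battery:** (165,257).
- **Containers:** tray (120,183), dish (244,173), bin (368,217).

I'll measure the sizes next.

```bash
cat > h.py <<'E'
import numpy as np,cv2
from scipy.spatial.transform import Rotation as R
from bench import ctrl
def rot(q): return R.from_quat([q[1],q[2],q[3],q[0]]).as_matrix()
def campose(n,obs=None):
    i=ctrl.camera_info(n)
    if n!="wrist": return np.array(i["origin"]),rot(i["rotation"]),i
    T=np.eye(4);T[:3,:3]=rot(obs["eef_rot"]);T[:3,3]=obs["eef_pos"]
    T=T@i["tool_from_camera"];return T[:3,3],T[:3,:3],i
def unproj(n,uv,z,obs=None):
    o,M,i=campose(n,obs);uv=np.atleast_2d(uv).astype(float)
    d=np.c_[(uv[:,0]-i["cx"])/i["fx"],(uv[:,1]-i["cy"])/i["fy"],np.ones(len(uv))]@M.T
    return o+d*((z-o[2])/d[:,2])[:,None]
def proj(n,P,obs=None):
    o,M,i=campose(n,obs);c=(np.atleast_2d(P)-o)@M
    return np.c_[c[:,0]/c[:,2]*i["fx"]+i["cx"],c[:,1]/c[:,2]*i["fy"]+i["cy"]]
def rect(n,mask,z,obs=None):
    c=max(cv2.findContours(mask.astype(np.uint8),0,1)[0],key=cv2.contourArea)[:,0,:]
    p=unproj(n,c,z,obs)[:,:2]
    (x,y),(w,h),a=cv2.minAreaRect((p*1000).astype(np.float32))
    if w<h:w,h,a=h,w,a+90
    return x/1000,y/1000,w,h,(a+90)%180-90
E
python3 - <<'E'
from h import *
im=ctrl.camera("top")
H=dict(remote_white=.018,remote_black=.018,adapter_white=.032,adapter_black=.032,battery=.0175,remote_tray=.028,adapter_bin=.04,battery_dish=.025,mug=.09,jug=.2)
for k,z in H.items():
    for s in ctrl.silhouettes(k,"top"):
        print(k,round(s["score"],2),s["bbox"],np.round(rect("top",s["mask"],z),3))
cv2.imwrite("pics/crop1.png",cv2.resize(im[220:350,140:400,::-1],None,fx=3,fy=3,interpolation=cv2.INTER_CUBIC))
E
```

```text
remote_white 0.97 [349.6, 289.4, 378.7, 343.3] [  0.352  -0.308 115.373  42.706 -10.123]
adapter_white 0.66 [281.1, 307.2, 301.4, 330.2] [  0.328  -0.142  49.897  31.699 -30.868]
adapter_white 0.65 [292.0, 260.0, 310.8, 291.6] [ 0.426 -0.162 69.098 42.305 17.67 ]
adapter_white 0.6 [200.2, 281.1, 238.2, 328.1] [ 3.43000e-01  1.20000e-02  1.01415e+02  6.17820e+01 -2.47230e+01]
adapter_black 0.95 [219.8, 234.6, 246.4, 266.5] [ 4.6000e-01 -2.0000e-03  7.3589e+01  4.1166e+01  4.9529e+01]
adapter_black 0.25 [212.6, 146.6, 276.6, 204.6] [ 6.48000e-01  1.00000e-03  1.24177e+02  1.22608e+02 -9.52400e+00]
battery 0.7 [291.0, 256.6, 311.8, 289.6] [ 0.427 -0.163 74.286 43.254 14.444]
battery 0.59 [155.2, 249.3, 177.1, 262.5] [ 0.428  0.157 49.471 28.778 85.901]
remote_tray 0.95 [72.6, 144.7, 164.5, 219.6] [  0.59    0.293 191.99  165.003  87.449]
adapter_bin 0.88 [330.1, 182.3, 407.0, 251.9] [  0.579  -0.298 167.043 164.369 -80.015]
adapter_bin 0.33 [155.3, 91.6, 196.0, 140.9] [  0.766   0.188 118.983  98.658   9.404]
battery_dish 0.89 [214.4, 146.3, 276.0, 206.5] [ 6.50000e-01  2.00000e-03  1.27394e+02  1.22134e+02 -9.82100e+00]
mug 0.66 [156.0, 91.8, 197.7, 141.7] [  0.747   0.172 115.676  96.069   9.377]
jug 0.8 [433.6, 200.1, 513.2, 252.9] [  0.544  -0.469 156.002  84.913 -55.361]
```

View pics/crop1.png

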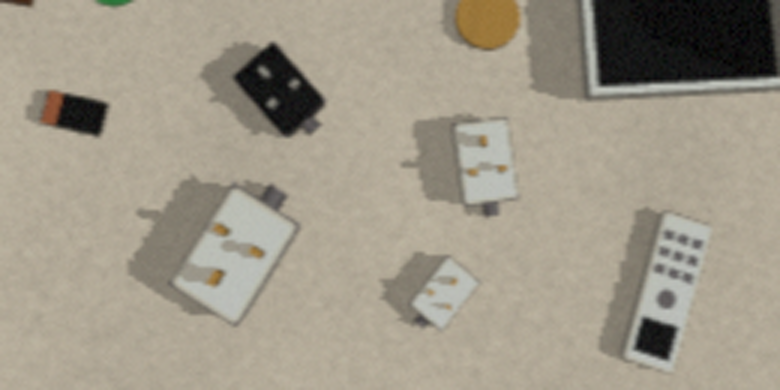

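Three white adapters were measured at top height. (302,274) is about 62 by 42 mm plus its stub, so it matches. (218,303) is about 90 by 62 and too big, and (288,317) is about 45 by 30 and too small. The crop shows brass pins on the matching one. Next I'll fit precise poses from both fixed cameras.

```bash
cat >> h.py <<'E'
def boxpts(a,b,z0,z1,cx=0,cy=0):
    return np.array([[cx+sx*a/2,cy+sy*b/2,z] for sx in(-1,1) for sy in(-1,1) for z in(z0,z1)])
M=dict(remote_white=[boxpts(.115,.04,0,.018)],remote_black=[boxpts(.115,.04,0,.018)],
 battery=[boxpts(.045,.0265,0,.0175),boxpts(.003,.018,.004,.013,.024)],
 remote_tray=[boxpts(.16,.18,0,.028)],adapter_bin=[boxpts(.16,.16,0,.04)],battery_dish=[boxpts(.12,.12,0,.025)])
for k in("adapter_white","adapter_black"):
    M[k]=[boxpts(.062,.042,0,.032),boxpts(.01,.01,.011,.021,-.036)]
def render(n,k,p,z0=0,S=4,obs=None):
    c,s=np.cos(p[2]),np.sin(p[2]);m=np.zeros((420*S//1,560*S//1),np.uint8)
    for B in M[k]:
        W=np.c_[c*B[:,0]-s*B[:,1]+p[0],s*B[:,0]+c*B[:,1]+p[1],B[:,2]+z0]
        h=cv2.convexHull(((proj(n,W,obs)+.5)*S).astype(np.float32))
        cv2.fillPoly(m,[np.round(h*16).astype(np.int32)],1,shift=4)
    return m
def fit(k,masks,p0,z0=0,S=4,obs=None):
    from scipy.optimize import minimize
    T={n:cv2.resize(m.astype(np.uint8),None,fx=S,fy=S,interpolation=cv2.INTER_NEAREST) for n,m in masks.items()}
    f=lambda p:sum(1-(lambda r:(r&T[n]).sum()/max(1,(r|T[n]).sum()))(render(n,k,p,z0,S,obs)) for n in T)
    best=None
    for d in(0,np.pi):
        q=np.array(p0)+[0,0,d]
        sim=np.array([q,q+[.01,0,0],q+[0,.01,0],q+[0,0,.15]])
        r=minimize(f,q,method="Nelder-Mead",options=dict(initial_simplex=sim,xatol=2e-4,fatol=1e-4))
        if best is None or r.fun<best.fun:best=r
    return best.x,best.fun/len(T)
def pick(k,n,near,z=.02,obs=None):
    b=[(np.linalg.norm(unproj(n,[[(s["bbox"][0]+s["bbox"][2])/2,(s["bbox"][1]+s["bbox"][3])/2]],z,obs)[0,:2]-near),i,s) for i,s in enumerate(ctrl.silhouettes(k,n))]
    b.sort(key=lambda t:t[0])
    return b[0][2]["mask"] if b and b[0][0]<.06 else None
E
cat > f.py <<'E'
from h import *
ctrl.camera("top");ctrl.camera("side")
G=dict(remote_white=(.352,-.308,-10+180),remote_black=(.40,.285,-20),adapter_white=(.426,-.162,15),adapter_black=(.46,0,50),battery=(.428,.157,90),remote_tray=(.59,.293,-2.5),adapter_bin=(.579,-.298,3),battery_dish=(.65,0,-9.8))
for k,g in G.items():
    ms={n:pick(k,n,g[:2]) for n in("top","side")}
    for c in(("top",),("side",),("top","side")):
        mm={n:ms[n] for n in c if ms[n] is not None}
        if len(mm)<len(c):continue
        x,e=fit(k,mm,[g[0],g[1],np.radians(g[2])])
        print(k,c,np.round(x[:2],4),round(np.degrees(x[2]),1),round(e,3))
E
python3 f.py
```

```text
remote_white ('top',) [ 0.3512 -0.3097] 168.5 0.076
remote_white ('side',) [ 0.3523 -0.3057] 169.5 0.099
remote_white ('top', 'side') [ 0.3515 -0.3085] 168.5 0.1
remote_black ('top',) [0.363  0.3067] -15.0 0.081
remote_black ('side',) [0.3656 0.3141] -14.3 0.118
remote_black ('top', 'side') [0.3634 0.3083] -14.3 0.131
adapter_white ('top',) [ 0.4301 -0.1619] 15.6 0.071
adapter_white ('side',) [ 0.4296 -0.1555] 18.6 0.103
adapter_white ('top', 'side') [ 0.4303 -0.161 ] 15.5 0.112
adapter_black ('top',) [0.4655 0.0021] 47.1 0.119
adapter_black ('side',) [0.4665 0.0102] 54.2 0.103
adapter_black ('top', 'side') [0.4658 0.0039] 50.3 0.14
battery ('top',) [0.4288 0.1625] 259.4 0.253
battery ('side',) [0.4293 0.1641] 86.6 0.135
battery ('top', 'side') [0.4295 0.1629] 266.8 0.202
remote_tray ('top',) [0.592 0.297] -2.3 0.031
remote_tray ('side',) [0.5925 0.302 ] -2.2 0.025
remote_tray ('top', 'side') [0.5926 0.2987] -2.1 0.036
adapter_bin ('top',) [ 0.5808 -0.2996] 10.5 0.024
adapter_bin ('side',) [ 0.5815 -0.2941] 10.1 0.377
adapter_bin ('top', 'side') [ 0.5815 -0.2989] 9.7 0.209
battery_dish ('top',) [0.6531 0.0035] -9.4 0.025
battery_dish ('side',) [0.6543 0.0078] -9.4 0.027
battery_dish ('top', 'side') [0.6533 0.005 ] -9.0 0.041
```

```bash
cat > st.py <<'E'
from h import *
import sys
o=ctrl.get_obs();Rm=rot(o["eef_rot"]);z=Rm[:,2]
print("t",round(o["time_s"],2),"tcp",np.round(o["eef_pos"],4),"jaw",round(np.degrees(np.arctan2(z[1],z[0])),2),"ydir",np.round(Rm[:,1],3),"q",np.round(o["q"],2),"F",np.round(o["wrist_force"],1),"op",round(o["opening"],3))
E
python3 st.py
```

```text
t 1.6 tcp [0.2275 0.5281 0.1933] jaw 66.69 ydir [-0. -0. -1.] q [ 0.96  0.18  1.61 -0.    1.35 -0.21] F [ 0.4 -0.2  0.3] op 1.0
```

```bash
python3 -m pendant '[0.027,-0.044,-0.01,0,0,1.7,0.085, 0.027,-0.044,-0.01,0,0,1.7,0.085, 0.027,-0.044,-0.01,0,0,1.7,0.085, 0.027,-0.044,-0.01,0,0,1.7,0.085, 0.027,-0.044,0,0,0,1.5,0.085, 0,0,0,0,0,0,0.085, 0,0,0,0,0,0,0.085]'; cat > w.py <<'E'
from h import *
import sys
# usage: w.py name x y yawdeg pic
k,x,y,yaw,pic=sys.argv[1],*map(float,sys.argv[2:5]),sys.argv[5]
z0=float(sys.argv[6]) if len(sys.argv)>6 else 0
exec(open("st.py").read())
im=ctrl.camera("wrist").copy()
m=pick(k,"wrist",np.array([x,y]),.02+z0,o)
v=im.copy()
if m is None: print("no mask")
else:
    p,e=fit(k,{"wrist":m},[x,y,np.radians(yaw)],z0,2,o)
    print(k,np.round(p[:2],4),round(np.degrees(p[2]),1),"err",round(e,3))
    c=cv2.findContours(cv2.resize(render("wrist",k,p,z0,1,o),(560,420)),0,1)[0]
    cv2.drawContours(v,c,-1,(255,0,0),1)
    v[m&(np.indices(m.shape).sum(0)%4==0)]=(0,255,0)
cv2.imwrite(f"pics/{pic}.png",v[:,:,::-1])
E
python3 w.py remote_black .363 .308 -15 w1
```

```text
time_s: 2.48
eef_pos: [0.3625, 0.3084, 0.1535]
eef_rot: [0.701, -0.701, 0.093, -0.093]
wrist_force: [-0.5, -0.1, 0.1]
opening: 0.995
t 2.48 tcp [0.3625 0.3084 0.1535] jaw 74.93 ydir [ 0.     0.001 -1.   ] q [ 0.45 -0.    1.89  0.    1.25 -0.85] F [-0.5 -0.1  0.1] op 0.995
no mask
```

View pics/w1.png

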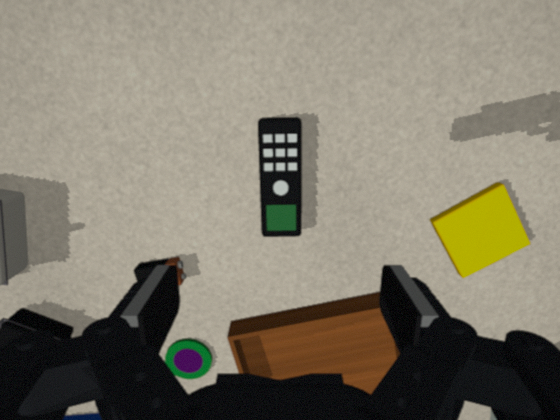

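The black remote is upright at (280,177), between the fingers. The network missed it, so I'll unproject its top corners.

```bash
cat > un.py <<'E'
from h import *
import sys,json
o=ctrl.get_obs();p=unproj(sys.argv[3] if len(sys.argv)>3 else "wrist",json.loads(sys.argv[1]),float(sys.argv[2]),o)
print(np.round(p,4).tolist());print("mean",np.round(p.mean(0),4));d=np.diff(p,axis=0)
print("len",np.round(np.linalg.norm(d,axis=1)*1000,1),"dir",np.round(np.degrees(np.arctan2(d[:,1],d[:,0])),1))
E
python3 un.py '[[260,119],[301,119],[300.5,236],[261,236]]' .018; python3 un.py '[[280.5,119],[280.5,236]]' .018
```

```text
[[0.3031, 0.3059, 0.018], [0.3124, 0.341, 0.018], [0.421, 0.3136, 0.018], [0.411, 0.2761, 0.018]]
mean [0.3619 0.3091 0.018 ]
len [ 36.3 112.   38.8] dir [  75.   -14.1 -105. ]
[[0.3077, 0.3234, 0.018], [0.416, 0.2946, 0.018]]
mean [0.3619 0.309  0.018 ]
len [112.] dir [-14.9]
```

```bash
python3 -m pendant '[0,0.0005,-0.05,0,0,0,0.07, 0,0,-0.05,0,0,0,0.07, 0,0,-0.035,0,0,0,0.07, 0,0,-0.0145,0,0,0,0.07, 0,0,0,0,0,0,0.07, 0,0,0,0,0,0,0.02, 0,0,0,0,0,0,0.02, 0,0,0,0,0,0,0.02, 0,0,0,0,0,0,0.02]'; python3 st.py
```

```text
time_s: 3.7
eef_pos: [0.3628, 0.3087, 0.0042]
eef_rot: [0.701, -0.701, 0.092, -0.093]
wrist_force: [0.2, 0.2, -0.4]
opening: 0.236
t 3.7 tcp [0.3628 0.3087 0.0042] jaw 74.98 ydir [ 0.001  0.    -1.   ] q [ 0.46  0.24  1.98  0.    0.92 -0.85] F [ 0.2  0.2 -0.4] op 0.236
```

```bash
python3 - <<'E'
from h import *
for n in("side","wrist"):
    im=ctrl.camera(n);im=im[80:230,120:380] if n=="side" else im
    cv2.imwrite(f"pics/g1{n}.png",cv2.resize(im[:,:,::-1],None,fx=3 if n=="side" else 1,fy=3 if n=="side" else 1))
E
```

```text
(no output)
```

View pics/g1side.png

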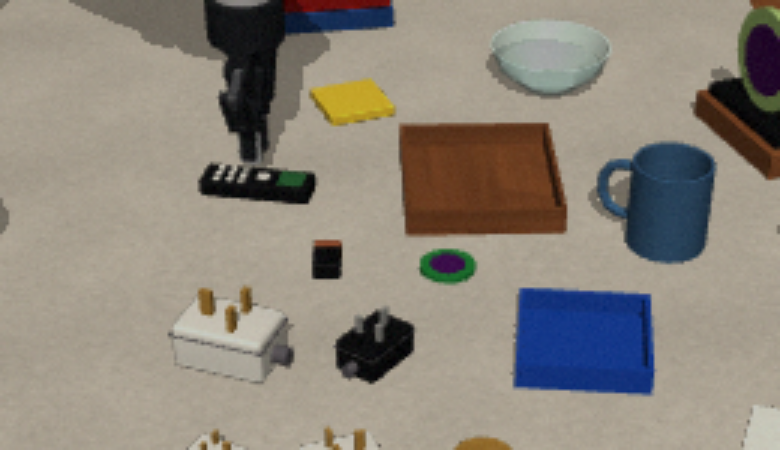

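View pics/g1wrist.png

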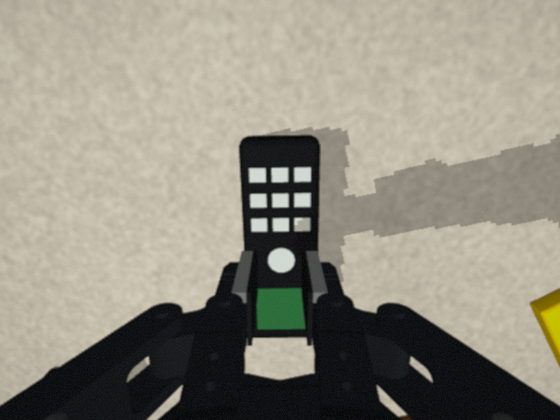

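```bash
python3 - <<'E'
from h import *
o=ctrl.get_obs();Rm=rot(o["eef_rot"]);p=o["eef_pos"]
for n in("wrist","side","top"):
    for b in(0,.0187):
        P=np.array([p+Rm@[0,-b,s*.02] for s in(-1,0,1)]);print(n,b,np.round(proj(n,P,o)).tolist())
im=ctrl.camera("top");cv2.imwrite("pics/g1t.png",cv2.resize(im[200:350,30:190,::-1],None,fx=4,fy=4))
E
```

```text
wrist 0 [[246.0, 238.0], [281.0, 238.0], [317.0, 238.0]]
wrist 0.0187 [[242.0, 252.0], [282.0, 252.0], [321.0, 252.0]]
side 0 [[203.0, 146.0], [205.0, 143.0], [207.0, 140.0]]
side 0.0187 [[203.0, 141.0], [205.0, 138.0], [206.0, 134.0]]
top 0 [[105.0, 281.0], [97.0, 278.0], [89.0, 274.0]]
top 0.0187 [[102.0, 280.0], [94.0, 277.0], [86.0, 274.0]]
```

View pics/g1t.png

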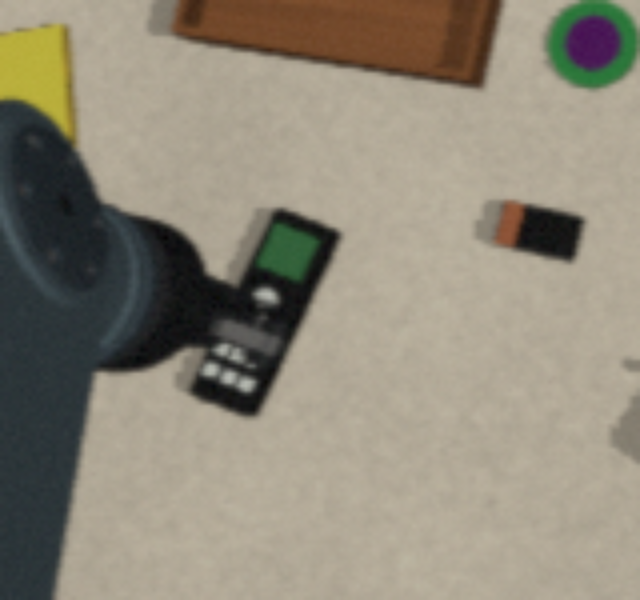

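```bash
python3 - <<'E'
from h import *
o=ctrl.get_obs();Rm=rot(o["eef_rot"]);p=o["eef_pos"]
im=ctrl.camera("wrist");cv2.imwrite("pics/g1w2.png",cv2.convertScaleAbs(cv2.resize(im[120:320,160:400,::-1],None,fx=3,fy=3),alpha=2))
for b in(0,.013,.025,.04,.06,.08):
  print(b,np.round(proj("wrist",np.array([p+Rm@[x,-b,.0101] for x in(-.011,.011)]),o)).tolist(), np.round(proj("side",[p+Rm@[0,-b,-.0101]],o)).tolist(), np.round(proj("top",[p+Rm@[0,-b,0]],o)).tolist())
E
```

```text
0 [[300.0, 220.0], [299.0, 256.0]] [[204.0, 144.0]] [[97.0, 278.0]]
0.013 [[301.0, 228.0], [300.0, 266.0]] [[204.0, 141.0]] [[95.0, 277.0]]
0.025 [[302.0, 237.0], [302.0, 278.0]] [[204.0, 137.0]] [[93.0, 277.0]]
0.04 [[305.0, 251.0], [304.0, 294.0]] [[203.0, 133.0]] [[90.0, 277.0]]
0.06 [[308.0, 273.0], [307.0, 321.0]] [[203.0, 127.0]] [[86.0, 276.0]]
0.08 [[313.0, 302.0], [311.0, 357.0]] [[203.0, 121.0]] [[82.0, 275.0]]
```

View pics/g1w2.png

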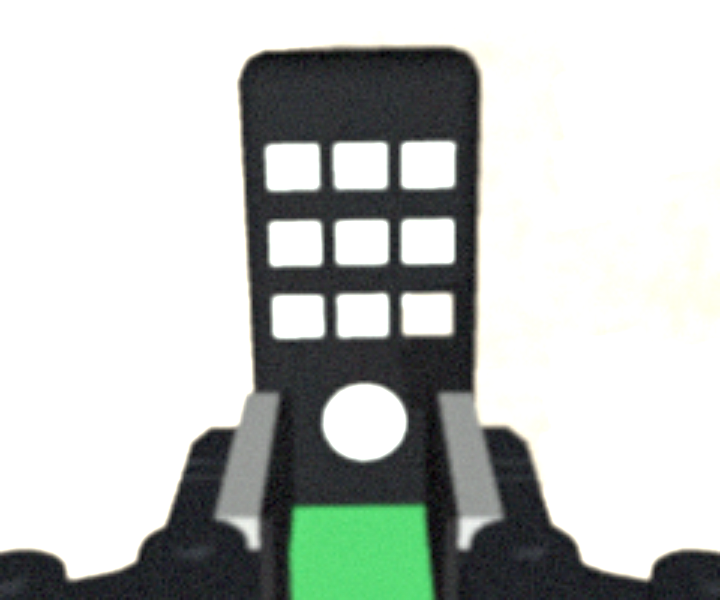

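The fingertips in the wrist view are at about (306,252). That puts them about 40 mm behind the reported TCP, and the side view agrees at (203,133). So the fingers closed above the remote without touching it. I'll open and go down in small steps, watching the force.

```bash
python3 -m pendant '[0,0,0,0,0,0,0.07, 0,0,0,0,0,0,0.07, 0,0,-0.003,0,0,0,0.07, 0,0,-0.003,0,0,0,0.07, 0,0,0,0,0,0,0.07]'; python3 st.py; python3 - <<'E'
from h import *
im=ctrl.camera("wrist");cv2.imwrite("pics/g2w.png",cv2.convertScaleAbs(im[:,:,::-1],alpha=1.8))
E
```

```text
time_s: 4.53
eef_pos: [0.3622, 0.3084, -0.0026]
eef_rot: [-0.701, 0.701, -0.093, 0.092]
wrist_force: [1.0, 0.2, 0.5]
opening: 0.819
t 4.53 tcp [ 0.3622  0.3084 -0.0026] jaw 74.99 ydir [-0.001 -0.    -1.   ] q [ 0.46  0.25  1.98 -0.    0.91 -0.85] F [1.  0.2 0.5] op 0.819
```

View pics/g2w.png

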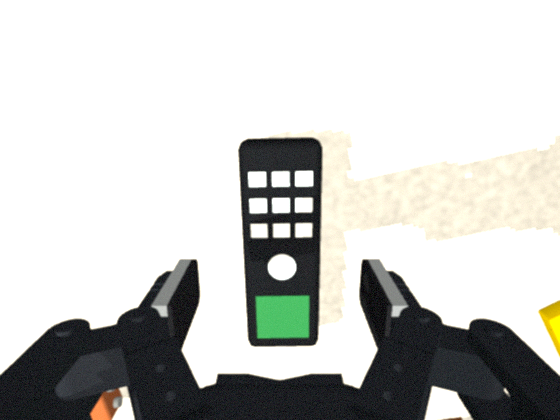

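No force at TCP z = -0.003, so the fingertips really are well above the reported TCP. I'll keep going down, still watching the force.

```bash
python3 -m pendant '[0,0,-0.01,0,0,0,0.07, 0,0,-0.01,0,0,0,0.07, 0,0,0,0,0,0,0.07]'; python3 - <<'E'
from h import *
im=ctrl.camera("side");cv2.imwrite("pics/g3s.png",cv2.convertScaleAbs(cv2.resize(im[90:170,160:260,::-1],None,fx=7,fy=7),alpha=1.5))
E
```

```text
time_s: 4.95
eef_pos: [0.3614, 0.308, -0.0235]
eef_rot: [-0.701, 0.702, -0.093, 0.092]
wrist_force: [0.0, 0.7, -0.6]
opening: 0.82
```

View pics/g3s.png

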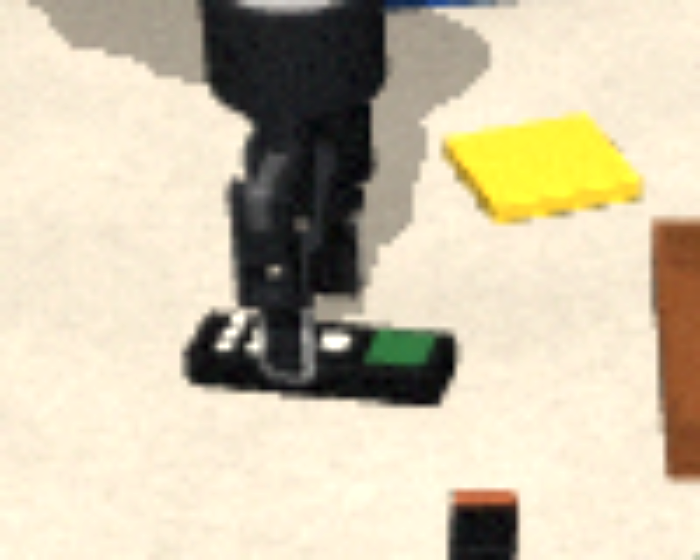

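```bash
python3 -m pendant '[0,0,-0.007,0,0,0,0.07, 0,0,-0.006,0,0,0,0.07, 0,0,0,0,0,0,0.07, 0,0,0,0,0,0,0.03, 0,0,0,0,0,0,0.03, 0,0,0,0,0,0,0.03, 0,0,0,0,0,0,0.03]'; python3 - <<'E'
from h import *
im=ctrl.camera("wrist");cv2.imwrite("pics/g4w.png",cv2.convertScaleAbs(im[:,:,::-1],alpha=1.8))
im=ctrl.camera("side");cv2.imwrite("pics/g4s.png",cv2.convertScaleAbs(cv2.resize(im[90:170,160:260,::-1],None,fx=7,fy=7),alpha=1.5))
E
```

```text
time_s: 5.88
eef_pos: [0.363, 0.3088, -0.0347]
eef_rot: [0.701, -0.701, 0.092, -0.093]
wrist_force: [0.1, 0.6, 5.3]
opening: 0.45
```

View pics/g4w.png

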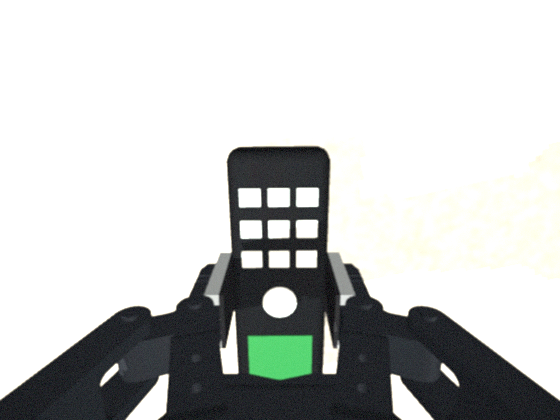

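View pics/g4s.png

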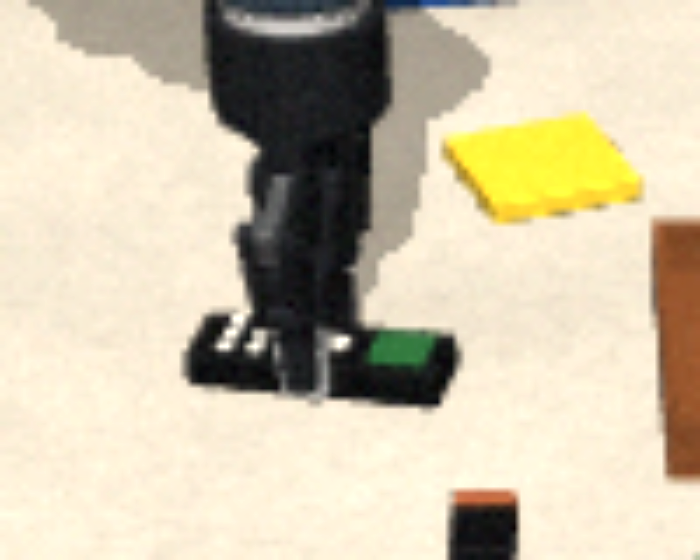

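Gripped, with 38 mm between the pads. The tips just touch the desk at TCP z of about -0.035 with that opening, which serves as the calibration. Now lift and carry to the tray.

```bash
python3 -m pendant '[0,0,0.03,0,0,0,0.03, 0,0,0.05,0,0,0,0.03, 0,0,0.05,0,0,0,0.03, 0.046,0.0055,0,0,0,2.6,0.03, 0.046,0.0055,0,0,0,2.6,0.03, 0.046,0.0055,0,0,0,2.6,0.03, 0.046,0.0055,0,0,0,2.6,0.03, 0.046,0.0055,0,0,0,2.4,0.03, 0.001,0,0,0,0,0,0.03, 0,0,0,0,0,0,0.03]'; python3 st.py; python3 - <<'E'
from h import *
im=ctrl.camera("wrist");cv2.imwrite("pics/g5w.png",cv2.convertScaleAbs(im[:,:,::-1],alpha=1.8))
E
```

```text
time_s: 7.22
eef_pos: [0.5924, 0.3358, 0.0936]
eef_rot: [-0.707, 0.707, -0.015, 0.013]
wrist_force: [-0.1, 0.4, -0.1]
opening: 0.451
t 7.22 tcp [0.5924 0.3358 0.0936] jaw 87.76 ydir [-0.002 -0.001 -1.   ] q [ 0.34  0.5   1.39  0.    1.25 -1.19] F [-0.1  0.4 -0.1] op 0.451
```

View pics/g5w.png

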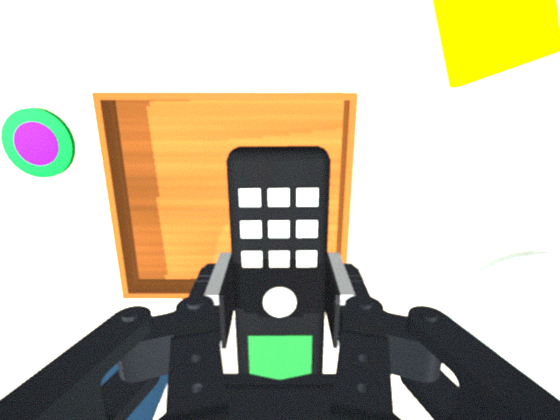

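```bash
python3 un.py '[[356,94],[94,94],[124,297]]' .028
```

```text
[[0.5165, 0.3899, 0.028], [0.5095, 0.2124, 0.028], [0.6668, 0.2057, 0.028]]
mean [0.5643 0.2694 0.028 ]
len [177.6 157.4] dir [-92.2  -2.4]
```

```bash
python3 -m pendant '[0,0,-0.05,0,0,0,0.03, 0,0,-0.04,0,0,0,0.03, 0,0,-0.022,0,0,0,0.03, 0,0,-0.006,0,0,0,0.03, 0,0,0,0,0,0,0.03, 0,0,0,0,0,0,0.03]'
```

```text
time_s: 8.02
eef_pos: [0.595, 0.3367, -0.0211]
eef_rot: [0.707, -0.707, 0.013, -0.015]
wrist_force: [0.2, 0.3, -1.5]
opening: 0.452
```

```bash
python3 -m pendant '[0,0,-0.003,0,0,0,0.03, 0,0,0,0,0,0,0.03, 0,0,0,0,0,0,0.03]'
```

```text
time_s: 8.4
eef_pos: [0.5935, 0.3361, -0.0261]
eef_rot: [0.707, -0.707, 0.014, -0.014]
wrist_force: [0.4, 0.5, -0.1]
opening: 0.45
```

```bash
python3 -m pendant '[0,0,-0.002,0,0,0,0.03, 0,0,0,0,0,0,0.03, 0,0,0,0,0,0,0.03]'; python3 -m pendant '[0,0,-0.002,0,0,0,0.03, 0,0,0,0,0,0,0.03, 0,0,0,0,0,0,0.03]'
```

```text
time_s: 8.78
eef_pos: [0.5934, 0.3361, -0.0283]
eef_rot: [-0.707, 0.707, -0.014, 0.014]
wrist_force: [0.0, -0.1, -1.7]
opening: 0.45
time_s: 9.15
eef_pos: [0.5938, 0.3362, -0.0296]
eef_rot: [0.707, -0.707, 0.013, -0.014]
wrist_force: [-1.2, -0.1, 5.1]
opening: 0.451
```

Contact with the tray floor at 5 N. Now release, opening only to 0.052 so the fingers clear the walls, and raise.

```bash
python3 -m pendant '[0,0,0,0,0,0,0.05, 0,0,0,0,0,0,0.052, 0,0,0.01,0,0,0,0.052, 0,0,0.04,0,0,0,0.052, 0,0,0.05,0,0,0,0.06, 0,0,0.05,0,0,0,0.075, 0,0,0,0,0,0,0.075]'; python3 st.py; python3 - <<'E'
from h import *
im=ctrl.camera("wrist");cv2.imwrite("pics/g6w.png",cv2.convertScaleAbs(im[:,:,::-1],alpha=1.6))
E
```

```text
time_s: 10.02
eef_pos: [0.5974, 0.3376, 0.1269]
eef_rot: [0.708, -0.706, 0.01, -0.017]
wrist_force: [-0.7, 0.4, 0.3]
opening: 0.882
t 10.03 tcp [0.5974 0.3376 0.1269] jaw 87.8 ydir [ 0.011  0.004 -1.   ] q [ 0.34  0.47  1.37  0.    1.29 -1.19] F [-0.7  0.4  0.3] op 0.882
```

View pics/g6w.png

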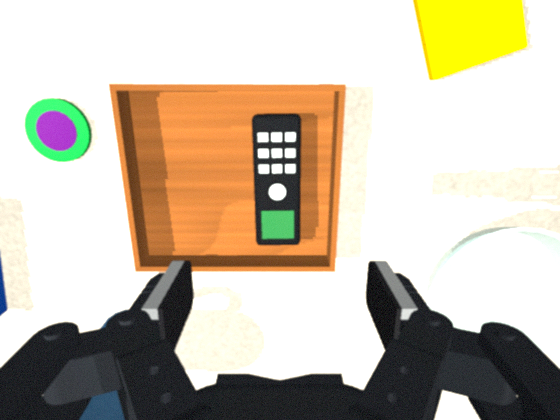

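The black remote lies flat in the tray at (277,180), clear of the walls. Now the white remote.

```bash
python3 -m pendant '[-0.019,-0.05,0.01,0,0,-0.8,0.075, -0.019,-0.05,0,0,0,-0.8,0.075, -0.019,-0.05,0,0,0,-0.8,0.075, -0.019,-0.05,0,0,0,-0.8,0.075, -0.019,-0.05,0,0,0,-0.8,0.075, -0.019,-0.05,0,0,0,-0.8,0.075, -0.019,-0.05,0,0,0,-0.8,0.075, -0.019,-0.05,0,0,0,-0.8,0.075, -0.019,-0.05,0,0,0,-0.8,0.075, -0.019,-0.05,0,0,0,-0.8,0.075, -0.019,-0.05,0,0,0,-0.8,0.075, -0.018,-0.05,0,0,0,-0.5,0.075]'; python3 -m pendant '[-0.015,-0.046,-0.03,0,0,0,0.075, 0,0,0,0,0,0,0.075, 0,0,0,0,0,0,0.075]'; python3 w.py remote_white .3515 -.3085 168.5 w2
```

```text
time_s: 11.58
eef_pos: [0.3649, -0.2645, 0.1286]
eef_rot: [0.704, -0.703, 0.072, -0.071]
wrist_force: [0.9, -0.1, 0.1]
opening: 0.874
time_s: 11.95
eef_pos: [0.3509, -0.3088, 0.0988]
eef_rot: [0.704, -0.703, 0.072, -0.071]
wrist_force: [-0.2, 0.6, -0.4]
opening: 0.877
t 11.95 tcp [ 0.3509 -0.3088  0.0988] jaw 78.45 ydir [-0.001  0.003 -1.   ] q [-0.98  0.05  1.95  0.    1.14 -2.35] F [-0.2  0.6 -0.4] op 0.877
no mask
```

View pics/w2.png

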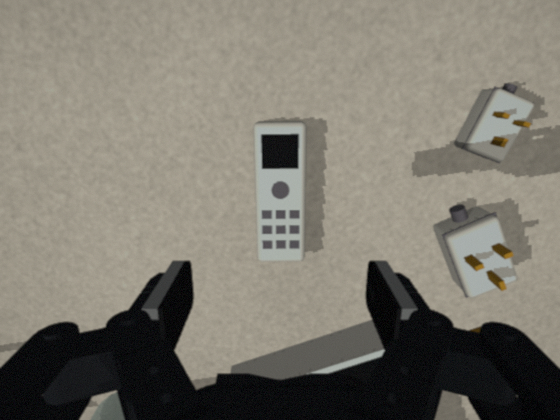

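```bash
python3 un.py '[[279.5,123],[281,260.5]]' .018; python3 - <<'E'
from h import *
o=ctrl.get_obs();print(np.round(proj("wrist",[[.3515,-.3085,.018]],o)))
E
```

```text
[[0.2959, -0.2984, 0.018], [0.4061, -0.3195, 0.018]]
mean [ 0.351 -0.309  0.018]
len [112.2] dir [-10.8]
[[281. 196.]]
```

```bash
python3 -m pendant '[0,0,-0.05,0,0,0.5,0.07, 0,0,-0.05,0,0,0,0.07, 0,0,-0.025,0,0,0,0.07, 0,0,-0.007,0,0,0,0.07, 0,0,0,0,0,0,0.07, 0,0,0,0,0,0,0.03, 0,0,0,0,0,0,0.03, 0,0,0,0,0,0,0.03, 0,0,0,0,0,0,0.03]'; python3 st.py
```

```text
time_s: 13.18
eef_pos: [0.3524, -0.311, -0.0306]
eef_rot: [-0.703, 0.705, -0.067, 0.068]
wrist_force: [-0.4, 1.9, 8.3]
opening: 0.451
t 13.18 tcp [ 0.3524 -0.311  -0.0306] jaw 79.0 ydir [ 0.002 -0.002 -1.   ] q [-0.98  0.29  2.01  0.    0.84 -2.36] F [-0.4  1.9  8.3] op 0.451
```

```bash
python3 -m pendant '[0,0,0.03,0,0,0,0.03, 0,0,0.05,0,0,0,0.03, 0,0,0.05,0,0,0,0.03, 0.02,0.048,0,0,0,0.8,0.03, 0.02,0.048,0,0,0,0.8,0.03, 0.02,0.048,0,0,0,0.8,0.03, 0.02,0.048,0,0,0,0.8,0.03, 0.02,0.048,0,0,0,0.8,0.03, 0.02,0.048,0,0,0,0.8,0.03, 0.02,0.048,0,0,0,0.8,0.03, 0.02,0.048,0,0,0,0.8,0.03, 0.02,0.048,0,0,0,0.8,0.03]'; python3 -m pendant '[0.02,0.048,0,0,0,0.8,0.03, 0.02,0.048,0,0,0,0.8,0.03, 0.018,0.043,0,0,0,0,0.03, 0,0,0,0,0,0,0.03, 0,0,0,0,0,0,0.03]'; python3 st.py; python3 - <<'E'
from h import *
im=ctrl.camera("wrist");cv2.imwrite("pics/g7w.png",cv2.convertScaleAbs(im[:,:,::-1],alpha=1.6))
E
```

```text
time_s: 14.68
eef_pos: [0.5322, 0.1238, 0.0986]
eef_rot: [-0.707, 0.707, -0.023, 0.024]
wrist_force: [0.2, -0.0, 0.0]
opening: 0.448
time_s: 15.3
eef_pos: [0.5891, 0.2609, 0.0978]
eef_rot: [-0.707, 0.707, -0.014, 0.013]
wrist_force: [0.5, -1.2, -0.7]
opening: 0.445
t 15.3 tcp [0.5891 0.2609 0.0978] jaw 87.82 ydir [-0. -0. -1.] q [ 0.23  0.42  1.5  -0.    1.22 -1.3 ] F [ 0.5 -1.2 -0.7] op 0.445
```

View pics/g7w.png

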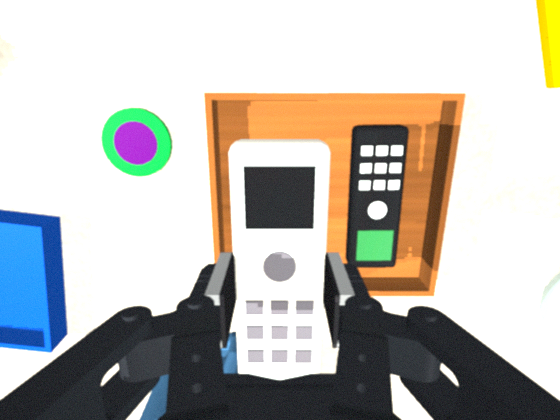

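```bash
python3 -m pendant '[0.001,-0.001,-0.05,0,0,0,0.03, 0,0,-0.04,0,0,0,0.03, 0,0,-0.026,0,0,0,0.03, 0,0,-0.006,0,0,0,0.03, 0,0,0,0,0,0,0.03, 0,0,0,0,0,0,0.03]';python3 -m pendant '[0,0,-0.002,0,0,0,0.03, 0,0,0,0,0,0,0.03, 0,0,0,0,0,0,0.03]'
```

```text
time_s: 16.1
eef_pos: [0.5916, 0.2599, -0.0227]
eef_rot: [0.707, -0.707, 0.013, -0.015]
wrist_force: [-0.4, -0.4, -1.1]
opening: 0.443
time_s: 16.48
eef_pos: [0.5912, 0.2601, -0.0255]
eef_rot: [0.707, -0.707, 0.013, -0.014]
wrist_force: [0.9, -0.4, 4.2]
opening: 0.447
```

```bash
python3 -m pendant '[0,0,-0.001,0,0,0,0.03, 0,0,0,0,0,0,0.03, 0,0,0,0,0,0,0.05, 0,0,0,0,0,0,0.052, 0,0,0.01,0,0,0,0.052, 0,0,0.04,0,0,0,0.052, 0,0,0.05,0,0,0,0.06, 0,0,0.05,0,0,0,0.075, 0,0,0,0,0,0,0.075, 0,0,0,0,0,0,0.075]'; python3 st.py; python3 - <<'E'
from h import *
im=ctrl.camera("wrist");cv2.imwrite("pics/g8w.png",cv2.convertScaleAbs(im[:,:,::-1],alpha=1.6))
E
```

```text
time_s: 17.73
eef_pos: [0.5902, 0.26, 0.1228]
eef_rot: [-0.707, 0.707, -0.014, 0.014]
wrist_force: [-0.2, -0.4, -0.2]
opening: 0.88
t 17.73 tcp [0.5902 0.26   0.1228] jaw 87.8 ydir [-0. -0. -1.] q [ 0.23  0.4   1.48 -0.    1.26 -1.3 ] F [-0.2 -0.4 -0.2] op 0.88
```

View pics/g8w.png

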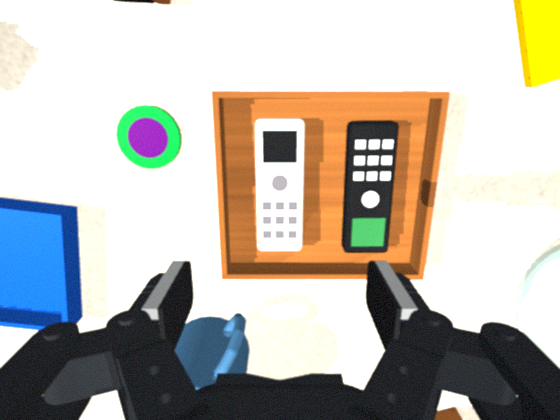

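Both remotes lie flat side by side, clear of the walls. Next is the medium white adapter.

```bash
python3 -m pendant '[-0.018,-0.047,0,0,0,2,0.08, -0.018,-0.047,0,0,0,2,0.08, -0.018,-0.047,0,0,0,2,0.08, -0.018,-0.047,0,0,0,2,0.08, -0.018,-0.047,0,0,0,2,0.08, -0.018,-0.047,0,0,0,2,0.08, -0.018,-0.047,0,0,0,2,0.08, -0.018,-0.047,0,0,0,2,0.08, -0.016,-0.046,-0.01,0,0,2,0.08, 0,0,-0.01,0,0,0,0.08, 0,0,0,0,0,0,0.08, 0,0,0,0,0,0,0.08]'; python3 w.py adapter_white .43 -.1615 15.6 w3
```

```text
time_s: 19.27
eef_pos: [0.4305, -0.1606, 0.1023]
eef_rot: [0.701, -0.7, -0.097, 0.098]
wrist_force: [-0.6, -0.2, -0.4]
opening: 0.933
t 19.27 tcp [ 0.4305 -0.1606  0.1023] jaw 105.87 ydir [-0.001  0.001 -1.   ] q [-0.62  0.03  1.97  0.    1.14 -2.46] F [-0.6 -0.2 -0.4] op 0.933
no mask
```

View pics/w3.png

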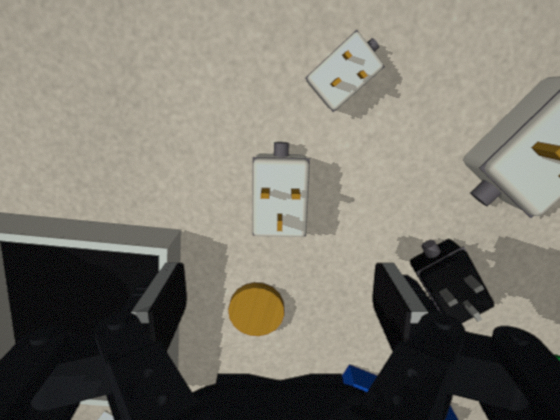

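```bash
python3 un.py '[[253,158.5],[308.5,158.5],[306,236],[254.5,236]]' .032; python3 - <<'E'
from h import *
im=cv2.imread("pics/w3.png");cv2.imwrite("pics/w3c.png",cv2.resize(im[120:260,200:360],None,fx=4,fy=4,interpolation=cv2.INTER_CUBIC))
E
```

```text
[[0.4047, -0.1888, 0.032], [0.3936, -0.1499, 0.032], [0.4525, -0.1336, 0.032], [0.4635, -0.1723, 0.032]]
mean [ 0.4286 -0.1611  0.032 ]
len [40.5 61.  40.3] dir [105.9  15.5 -74.1]
```

View pics/w3c.png

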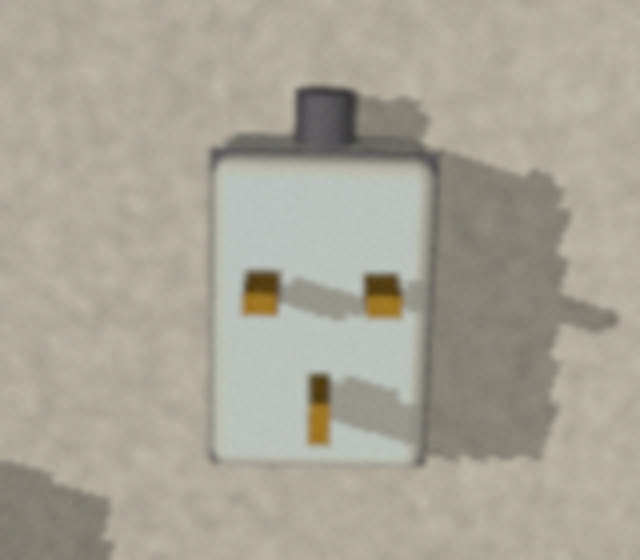

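```bash
python3 un.py '[[488,220]]' .2 top; python3 un.py '[[450,237]]' .0 top;  python3 un.py '[[320,280]]' .2 side; python3 -m pendant '[-0.001,0,-0.05,0,0,-0.2,0.08, 0,0,-0.05,0,0,0,0.07, 0,0,-0.025,0,0,0,0.07, 0,0,-0.003,0,0,0,0.07, 0,0,0,0,0,0,0.07, 0,0,0,0,0,0,0.03, 0,0,0,0,0,0,0.03, 0,0,0,0,0,0,0.03, 0,0,0,0,0,0,0.03]'; python3 st.py
```

```text
[[0.5639, -0.5017, 0.2]]
mean [ 0.5639 -0.5017  0.2   ]
len [] dir []
[[0.561, -0.5045, 0.0]]
mean [ 0.561  -0.5045  0.    ]
len [] dir []
[[0.5665, -0.5083, 0.2]]
mean [ 0.5665 -0.5083  0.2   ]
len [] dir []
time_s: 20.5
eef_pos: [0.4308, -0.1627, -0.0236]
eef_rot: [-0.7, 0.701, 0.097, -0.095]
wrist_force: [-0.6, 1.1, 6.3]
opening: 0.473
t 20.5 tcp [ 0.4308 -0.1627 -0.0236] jaw 105.59 ydir [ 0.002 -0.002 -1.   ] q [-0.62  0.26  2.03  0.    0.85 -2.46] F [-0.6  1.1  6.3] op 0.473
```

```bash
python3 -m pendant '[0,0,0.03,0,0,0,0.03, 0,0,0.05,0,0,0,0.03, 0,0,0.03,0,0,0,0.03, 0.046,-0.028,0,0,0,-1.3,0.03, 0.046,-0.028,0,0,0,-1.3,0.03, 0.046,-0.028,0,0,0,-1.3,0.03, 0.045,-0.028,0,0,0,-1.4,0.03, 0,0,0,0,0,0,0.03, 0,0,0,0,0,0,0.03, 0,0,0,0,0,0,0.03]'; python3 st.py; python3 - <<'E'
from h import *
im=ctrl.camera("wrist");cv2.imwrite("pics/g9w.png",cv2.convertScaleAbs(im[:,:,::-1],alpha=1.6))
E
```

```text
time_s: 21.75
eef_pos: [0.6117, -0.2732, 0.0852]
eef_rot: [0.704, -0.704, -0.063, 0.064]
wrist_force: [-0.8, -0.3, -1.6]
opening: 0.475
t 21.75 tcp [ 0.6117 -0.2732  0.0852] jaw 100.31 ydir [-0.  0. -1.] q [-0.6   0.49  1.43  0.    1.22 -2.35] F [-0.8 -0.3 -1.6] op 0.475
```

View pics/g9w.png

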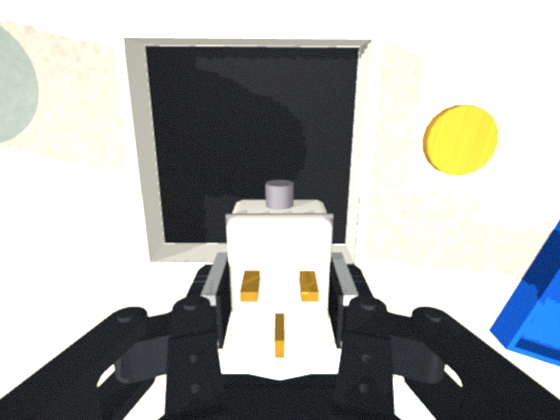

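```bash
python3 un.py '[[371,40],[124,40],[150,262]]' .04
```

```text
[[0.4957, -0.2396, 0.04], [0.5218, -0.3841, 0.04], [0.6657, -0.3588, 0.04]]
mean [ 0.5611 -0.3275  0.04  ]
len [146.8 146.1] dir [-79.7  10. ]
```

```bash
python3 -m pendant '[0.001,-0.001,-0.05,0,0,0,0.03, 0,0,-0.035,0,0,0,0.03, 0,0,-0.012,0,0,0,0.03, 0,0,0,0,0,0,0.03, 0,0,0,0,0,0,0.03]';python3 -m pendant '[0,0,-0.003,0,0,0,0.03, 0,0,0,0,0,0,0.03, 0,0,0,0,0,0,0.03]';python3 -m pendant '[0,0,-0.002,0,0,0,0.03, 0,0,0,0,0,0,0.03, 0,0,0,0,0,0,0.03]'
```

```text
time_s: 22.42
eef_pos: [0.6149, -0.2758, -0.0099]
eef_rot: [-0.703, 0.705, 0.064, -0.063]
wrist_force: [-0.4, -0.1, -0.6]
opening: 0.477
time_s: 22.8
eef_pos: [0.6136, -0.275, -0.0149]
eef_rot: [-0.704, 0.704, 0.064, -0.063]
wrist_force: [-1.0, -0.4, -2.0]
opening: 0.475
time_s: 23.18
eef_pos: [0.6134, -0.2749, -0.0173]
eef_rot: [0.704, -0.704, -0.063, 0.063]
wrist_force: [-0.5, 0.1, -2.1]
opening: 0.476
```

```bash
python3 -m pendant '[0,0,-0.002,0,0,0,0.03, 0,0,0,0,0,0,0.03, 0,0,0,0,0,0,0.03]'
```

```text
time_s: 23.55
eef_pos: [0.6137, -0.275, -0.0176]
eef_rot: [-0.704, 0.704, 0.063, -0.063]
wrist_force: [-3.8, 2.3, 8.3]
opening: 0.478
```

Contact at 8 N, so release and rise.

```bash
python3 -m pendant '[0,0,0,0,0,0,0.05, 0,0,0,0,0,0,0.054, 0,0,0.01,0,0,0,0.054, 0,0,0.04,0,0,0,0.054, 0,0,0.05,0,0,0,0.06, 0,0,0.03,0,0,0,0.075, 0,0,0,0,0,0,0.075, 0,0,0,0,0,0,0.075]'; python3 st.py; python3 - <<'E'
from h import *
im=ctrl.camera("wrist");cv2.imwrite("pics/g10w.png",cv2.convertScaleAbs(im[:,:,::-1],alpha=1.3))
E
```

```text
time_s: 24.55
eef_pos: [0.6129, -0.2745, 0.1099]
eef_rot: [0.705, -0.704, -0.063, 0.064]
wrist_force: [0.4, 0.3, -0.5]
opening: 0.878
t 24.55 tcp [ 0.6129 -0.2745  0.1099] jaw 100.29 ydir [-0.001  0.001 -1.   ] q [-0.6   0.47  1.41 -0.    1.26 -2.35] F [ 0.4  0.3 -0.5] op 0.878
```

View pics/g10w.png

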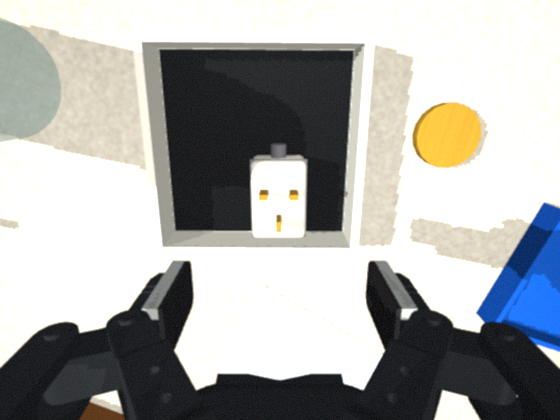

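```bash
python3 -m pendant '[-0.0245,0.046,0,0,0,6.6,0.08, -0.0245,0.046,0,0,0,6.6,0.08, -0.0245,0.046,0,0,0,6.6,0.08, -0.0245,0.046,0,0,0,6.6,0.08, -0.0245,0.046,0,0,0,6.6,0.08, -0.0245,0.046,0,0,0,6.6,0.08, 0,0,-0.005,0,0,0,0.08, 0,0,0,0,0,0,0.08]'; python3 w.py adapter_black .4658 .0025 50 w4
```

```text
time_s: 25.6
eef_pos: [0.4659, 0.0011, 0.1047]
eef_rot: [0.641, -0.641, -0.298, 0.299]
wrist_force: [1.8, -0.3, 0.1]
opening: 0.936
t 25.6 tcp [0.4659 0.0011 0.1047] jaw 139.88 ydir [-0.002  0.    -1.   ] q [-0.25  0.04  1.95 -0.    1.15 -2.69] F [ 1.8 -0.3  0.1] op 0.936
adapter_black [0.4643 0.0021] 48.5 err 0.043
```

View pics/w4.png

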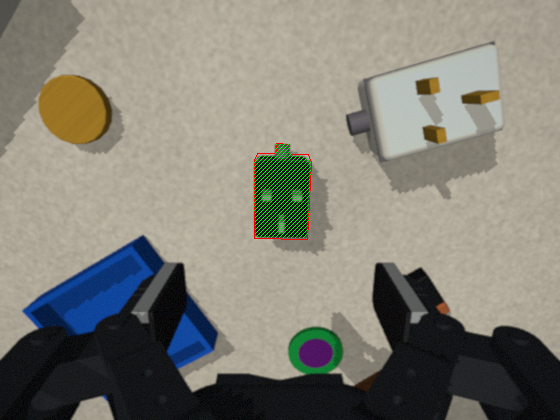

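```bash
python3 -m pendant '[-0.0015,0.001,-0.05,0,0,-1,0.065, 0,0,-0.05,0,0,0,0.065, 0,0,-0.025,0,0,0,0.065, 0,0,-0.003,0,0,0,0.065, 0,0,0,0,0,0,0.065, 0,0,0,0,0,0,0.03, 0,0,0,0,0,0,0.03, 0,0,0,0,0,0,0.03, 0,0,0,0,0,0,0.03]'; python3 st.py
```

```text
time_s: 26.82
eef_pos: [0.4666, 0.0016, -0.0206]
eef_rot: [-0.643, 0.644, 0.294, -0.292]
wrist_force: [0.1, -1.1, 7.0]
opening: 0.474
t 26.82 tcp [ 0.4666  0.0016 -0.0206] jaw 138.9 ydir [ 0.003 -0.001 -1.   ] q [-0.25  0.27  2.01 -0.    0.86 -2.68] F [ 0.1 -1.1  7. ] op 0.474
```

```bash
python3 -m pendant '[0,0,0.03,0,0,0,0.03, 0,0,0.05,0,0,0,0.03, 0,0,0.035,0,0,0,0.03, 0.0148,-0.055,0,0,0,-6.4,0.03, 0.0148,-0.055,0,0,0,-6.4,0.03, 0.0148,-0.055,0,0,0,-6.4,0.03, 0.0148,-0.055,0,0,0,-6.4,0.03, 0.0148,-0.055,0,0,0,-6.4,0.03, 0.0148,-0.054,0,0,0,-6.5,0.03, 0,0,0,0,0,0,0.03, 0,0,0,0,0,0,0.03]'; python3 st.py; python3 - <<'E'
from h import *
im=ctrl.camera("wrist");cv2.imwrite("pics/g11w.png",cv2.convertScaleAbs(im[:,:,::-1],alpha=1.6))
E
```

```text
time_s: 28.2
eef_pos: [0.5533, -0.3263, 0.0925]
eef_rot: [0.705, -0.704, -0.064, 0.064]
wrist_force: [-0.2, -0.2, -1.5]
opening: 0.474
t 28.2 tcp [ 0.5533 -0.3263  0.0925] jaw 100.41 ydir [-0.001  0.001 -1.   ] q [-0.72  0.43  1.51  0.    1.21 -2.47] F [-0.2 -0.2 -1.5] op 0.474
```

View pics/g11w.png

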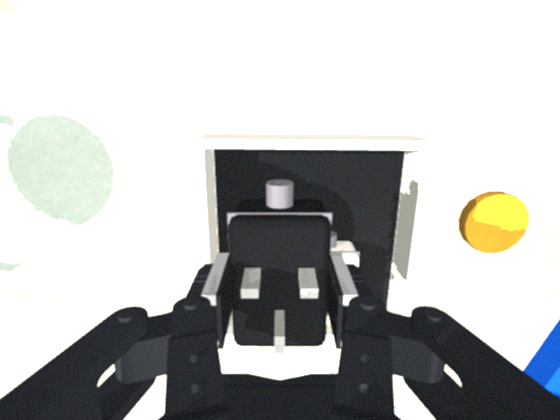

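```bash
python3 -m pendant '[0.001,-0.001,-0.05,0,0,0,0.03, 0,0,-0.038,0,0,0,0.03, 0,0,-0.012,0,0,0,0.03, 0,0,0,0,0,0,0.03, 0,0,0,0,0,0,0.03]';python3 -m pendant '[0,0,-0.003,0,0,0,0.03, 0,0,0,0,0,0,0.03, 0,0,0,0,0,0,0.03]';python3 -m pendant '[0,0,-0.002,0,0,0,0.03, 0,0,0,0,0,0,0.03, 0,0,0,0,0,0,0.03]'
```

```text
time_s: 28.88
eef_pos: [0.5562, -0.3287, -0.005]
eef_rot: [-0.703, 0.705, 0.065, -0.063]
wrist_force: [-0.4, 0.1, -0.5]
opening: 0.472
time_s: 29.25
eef_pos: [0.5549, -0.3281, -0.0099]
eef_rot: [-0.704, 0.704, 0.064, -0.064]
wrist_force: [-0.3, 0.6, -2.1]
opening: 0.477
time_s: 29.62
eef_pos: [0.5547, -0.3279, -0.0123]
eef_rot: [0.704, -0.704, -0.064, 0.064]
wrist_force: [0.8, -0.1, -1.7]
opening: 0.472
```

```bash
python3 -m pendant '[0,0,-0.002,0,0,0,0.03, 0,0,0,0,0,0,0.03, 0,0,0,0,0,0,0.03]'
```

```text
time_s: 30.0
eef_pos: [0.5548, -0.3279, -0.0143]
eef_rot: [0.704, -0.704, -0.064, 0.064]
wrist_force: [-0.4, 0.4, -1.9]
opening: 0.476
```

```bash
python3 -m pendant '[0,0,-0.002,0,0,0,0.03, 0,0,0,0,0,0,0.03, 0,0,0,0,0,0,0.03]'
```

```text
time_s: 30.38
eef_pos: [0.5549, -0.328, -0.0145]
eef_rot: [-0.704, 0.704, 0.064, -0.064]
wrist_force: [-5.1, 2.9, 9.7]
opening: 0.472
```

```bash
python3 -m pendant '[0,0,0,0,0,0,0.05, 0,0,0,0,0,0,0.052, 0,0,0.01,0,0,0,0.052, 0,0,0.04,0,0,0,0.052, 0,0,0.05,0,0,0,0.06, 0,0,0.03,0,0,0,0.07, 0,0,0,0,0,0,0.07, 0,0,0,0,0,0,0.07]'; python3 st.py; python3 - <<'E'
from h import *
im=ctrl.camera("wrist");cv2.imwrite("pics/g12w.png",cv2.convertScaleAbs(im[:,:,::-1],alpha=1.3))
E
```

```text
time_s: 31.38
eef_pos: [0.5543, -0.3275, 0.113]
eef_rot: [0.705, -0.704, -0.064, 0.064]
wrist_force: [0.6, -0.6, 0.0]
opening: 0.816
t 31.38 tcp [ 0.5543 -0.3275  0.113 ] jaw 100.39 ydir [-0.001  0.001 -1.   ] q [-0.72  0.41  1.49 -0.    1.25 -2.47] F [ 0.6 -0.6  0. ] op 0.816
```

View pics/g12w.png

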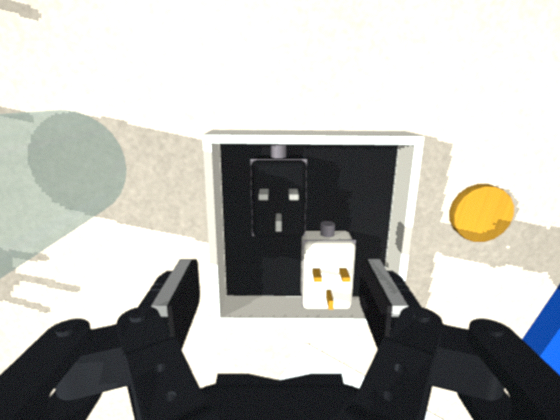

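Both adapters are in the bin with pins up: black at (279,197), white at (328,271). Now the battery.

```bash
python3 -m pendant '[-0.0115,0.045,0,0,0,-9.5,0.06, -0.0115,0.045,0,0,0,-9.5,0.06, -0.0115,0.045,0,0,0,-9.5,0.06, -0.0115,0.045,0,0,0,-9.5,0.06, -0.0115,0.045,0,0,0,-9.5,0.06, -0.0115,0.045,0,0,0,-9.5,0.06, -0.0115,0.045,0,0,0,-9.5,0.06, -0.0115,0.045,0,0,0,-9.5,0.06, -0.0115,0.045,0,0,0,-9.5,0.06, -0.0115,0.045,0,0,0,-9.5,0.06, -0.0105,0.040,0,0,0,-9.5,0.06, 0,0,0,0,0,0,0.06]'; python3 -m pendant '[0,0,-0.01,0,0,0,0.06, 0,0,0,0,0,0,0.06]'; python3 w.py battery .429 .1635 86 w5
```

```text
time_s: 32.92
eef_pos: [0.4272, 0.164, 0.1123]
eef_rot: [0.482, -0.483, 0.518, -0.516]
wrist_force: [0.7, -0.6, 0.7]
opening: 0.706
time_s: 33.17
eef_pos: [0.4284, 0.161, 0.1022]
eef_rot: [0.481, -0.483, 0.518, -0.517]
wrist_force: [-0.7, -0.3, 0.3]
opening: 0.703
t 33.17 tcp [0.4284 0.161  0.1022] jaw -4.12 ydir [-0.003 -0.001 -1.   ] q [ 0.1   0.03  1.98 -0.    1.14  0.17] F [-0.7 -0.3  0.3] op 0.703
no mask
```

View pics/w5.png

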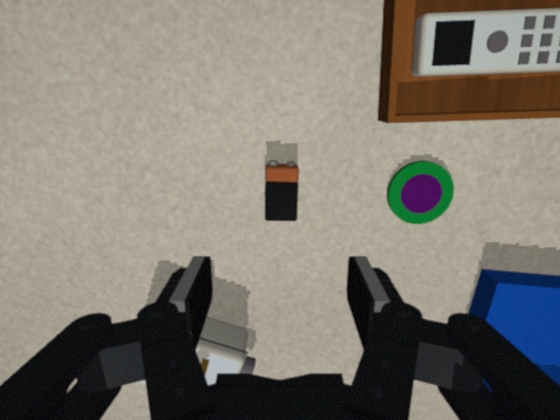

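```bash
python3 un.py '[[282,220],[281.5,165.5]]' .0175; python3 un.py '[[266,195],[298,195]]' .0175
```

```text
[[0.4285, 0.1381, 0.0175], [0.4313, 0.1831, 0.0175]]
mean [0.4299 0.1606 0.0175]
len [45.1] dir [86.4]
[[0.4173, 0.1602, 0.0175], [0.4427, 0.1584, 0.0175]]
mean [0.43   0.1593 0.0175]
len [25.5] dir [-4.2]
```

```bash
python3 -m pendant '[0.0015,0,-0.05,0,0,0,0.055, 0,0,-0.05,0,0,0,0.05, 0,0,-0.025,0,0,0,0.05, 0,0,-0.004,0,0,0,0.05, 0,0,0,0,0,0,0.05, 0,0,0,0,0,0,0.015, 0,0,0,0,0,0,0.015, 0,0,0,0,0,0,0.015, 0,0,0,0,0,0,0.015]'; python3 st.py; python3 - <<'E'
from h import *
im=ctrl.camera("wrist");cv2.imwrite("pics/g13w.png",cv2.convertScaleAbs(im[:,:,::-1],alpha=1.5))
E
```

```text
time_s: 34.4
eef_pos: [0.4323, 0.1622, -0.0235]
eef_rot: [-0.483, 0.481, -0.517, 0.518]
wrist_force: [-1.0, -1.2, 6.9]
opening: 0.273
t 34.4 tcp [ 0.4323  0.1622 -0.0235] jaw -4.09 ydir [ 0.003  0.    -1.   ] q [ 0.1   0.26  2.03 -0.    0.85  0.17] F [-1.  -1.2  6.9] op 0.273
```

View pics/g13w.png

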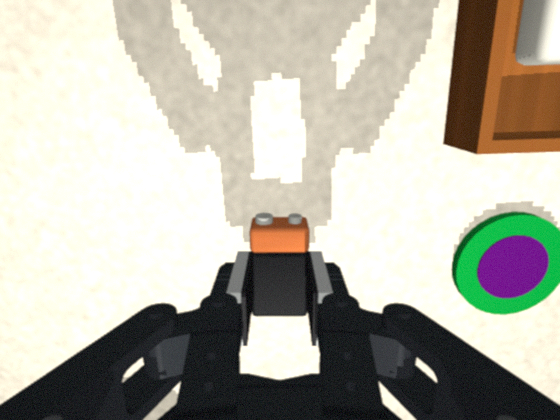

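```bash
python3 -m pendant '[0,0,0.03,0,0,0,0.015, 0,0,0.05,0,0,0,0.015, 0,0,0.03,0,0,0,0.015, 0.0444,-0.0313,0,0,0,-1,0.015, 0.0444,-0.0313,0,0,0,-1,0.015, 0.0444,-0.0313,0,0,0,-1,0.015, 0.0444,-0.0313,0,0,0,-1,0.015, 0.0444,-0.0313,0,0,0,-1,0.015, 0,0,0,0,0,0,0.015, 0,0,0,0,0,0,0.015]'; python3 st.py; python3 - <<'E'
from h import *
im=ctrl.camera("wrist");cv2.imwrite("pics/g14w.png",cv2.convertScaleAbs(im[:,:,::-1],alpha=1.5))
E
```

```text
time_s: 35.7
eef_pos: [0.6523, 0.0058, 0.0849]
eef_rot: [0.459, -0.459, 0.538, -0.538]
wrist_force: [-0.7, 0.8, -0.8]
opening: 0.277
t 35.7 tcp [0.6523 0.0058 0.0849] jaw -9.12 ydir [-0.001  0.    -1.   ] q [-0.17  0.46  1.48  0.    1.2  -0.01] F [-0.7  0.8 -0.8] op 0.277
```

View pics/g14w.png

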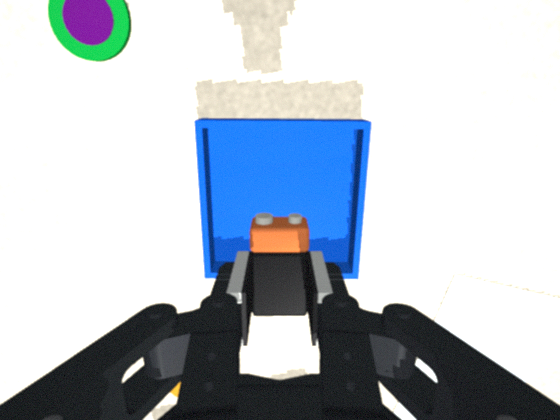

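```bash
python3 un.py '[[196,121],[369,121],[357,277],[205,277]]' .025; python3 -m pendant '[0,0,-0.05,0,0,0,0.015, 0,0,-0.035,0,0,0,0.015, 0,0,-0.012,0,0,0,0.015, 0,0,0,0,0,0,0.015, 0,0,0,0,0,0,0.015]';python3 -m pendant '[0,0,-0.003,0,0,0,0.015, 0,0,0,0,0,0,0.015, 0,0,0,0,0,0,0.015]';python3 -m pendant '[0,0,-0.002,0,0,0,0.015, 0,0,0,0,0,0,0.015, 0,0,0,0,0,0,0.015]'
```

```text
[[0.6044, 0.0724, 0.025], [0.7199, 0.0539, 0.025], [0.701, -0.063, 0.025], [0.5842, -0.0444, 0.025]]
mean [0.6524 0.0047 0.025 ]
len [116.9 118.4 118.2] dir [ -9.1 -99.2 170.9]
time_s: 36.38
eef_pos: [0.6543, 0.0056, -0.01]
eef_rot: [-0.46, 0.458, -0.537, 0.539]
wrist_force: [0.2, 0.9, 0.3]
opening: 0.278
time_s: 36.75
eef_pos: [0.653, 0.0055, -0.0149]
eef_rot: [-0.459, 0.459, -0.538, 0.538]
wrist_force: [-0.1, -0.2, -0.6]
opening: 0.277
time_s: 37.12
eef_pos: [0.6527, 0.0056, -0.0173]
eef_rot: [0.459, -0.459, 0.538, -0.538]
wrist_force: [-0.1, -0.1, -0.4]
opening: 0.275
```

```bash
python3 -m pendant '[0,0,-0.002,0,0,0,0.015, 0,0,0,0,0,0,0.015, 0,0,0,0,0,0,0.015]'
```

```text
time_s: 37.5
eef_pos: [0.6531, 0.0056, -0.0184]
eef_rot: [-0.459, 0.459, -0.538, 0.538]
wrist_force: [-2.2, 0.9, 4.8]
opening: 0.275
```

Contact at 5 N. Release, rise and look over everything.

```bash
python3 -m pendant '[0,0,0,0,0,0,0.035, 0,0,0,0,0,0,0.04, 0,0,0.01,0,0,0,0.04, 0,0,0.04,0,0,0,0.045, 0,0,0.05,0,0,0,0.06, 0,0,0.03,0,0,0,0.07, 0,0,0,0,0,0,0.07, 0,0,0,0,0,0,0.07]'; python3 - <<'E'
from h import *
im=ctrl.camera("wrist");cv2.imwrite("pics/g15w.png",cv2.convertScaleAbs(im[:,:,::-1],alpha=1.3))
E
python3 -m pendant '[-0.05,0,0.04,0,0,0,0.07, -0.05,0,0.03,0,0,0,0.07, -0.05,0,0,0,0,0,0.07, -0.05,0,0,0,0,0,0.07, -0.05,0,0,0,0,0,0.07,  -0.03,0,0,0,0,0,0.07, 0,0,0,0,0,0,0.07]'; python3 - <<'E'
from h import *
im=ctrl.camera("top");cv2.imwrite("pics/fin_top.png",im[:,:,::-1])
cv2.imwrite("pics/fin_bin.png",cv2.convertScaleAbs(cv2.resize(im[170:265,320:420,::-1],None,fx=5,fy=5,interpolation=2),alpha=1.6))
im=ctrl.camera("side");cv2.imwrite("pics/fin_side.png",cv2.convertScaleAbs(cv2.resize(im[100:340,200:440,::-1],None,fx=2.4,fy=2.4,interpolation=2),alpha=1.5))
E
```

```text
time_s: 38.5
eef_pos: [0.6521, 0.0057, 0.11]
eef_rot: [0.458, -0.459, 0.538, -0.538]
wrist_force: [-0.1, 0.0, -0.6]
opening: 0.816
time_s: 39.42
eef_pos: [0.3719, 0.006, 0.1785]
eef_rot: [0.458, -0.459, 0.539, -0.538]
wrist_force: [0.5, -1.1, 1.0]
opening: 0.819
```

View pics/g15w.png

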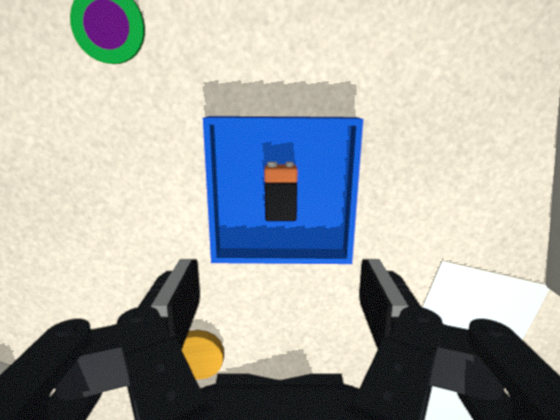

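View pics/fin_top.png

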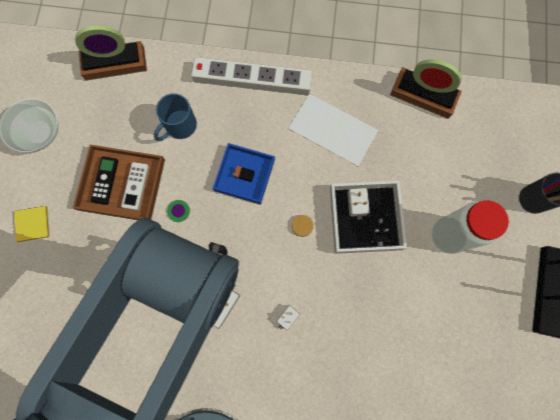

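View pics/fin_side.png

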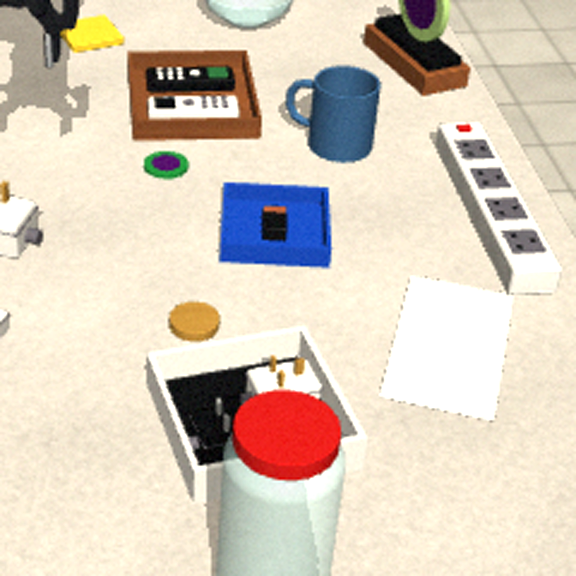

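View pics/fin_bin.png

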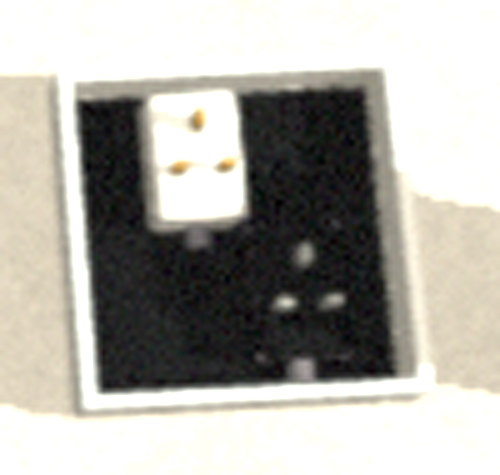

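The battery lies flat in the middle of the dish at (281,190), and the remotes are flat in the tray. I'll check the adapters' clearances in bin coordinates using the earlier wrist picture.

```bash
python3 - <<'E'
from h import *
o=dict(eef_pos=np.array([.5543,-.3275,.113]),eef_rot=[.705,-.704,-.064,.064])
q=np.array(o["eef_rot"]);o["eef_rot"]=q/np.linalg.norm(q)
a=np.radians(10);Rz=np.array([[np.cos(a),np.sin(a)],[-np.sin(a),np.cos(a)]])
def b(uv,z):return np.round((Rz@(unproj("wrist",uv,z,o)[:,:2]-[.5807,-.2990]).T).T*1000,1).tolist()
print("white",b([[302,236],[354,233],[352,308],[303,309]],.038))
print("black",b([[251,160],[307,159],[306,236],[254,235]],.038))
print("rim inner",b([[204,139],[420,137],[219,317],[405,318]],.04))
im=cv2.imread("pics/g12w.png");cv2.imwrite("pics/g12c.png",cv2.convertScaleAbs(cv2.resize(im[120:330,195:430],None,fx=3,fy=2.8,interpolation=2),alpha=1.3))
E
```

```text
white [[1.6, -6.2], [-1.2, 35.0], [67.7, 38.2], [68.9, -3.6]]
black [[-59.1, -45.6], [-60.1, -4.1], [1.6, -3.0], [1.0, -44.3]]
rim inner [[-74.6, -79.1], [-77.0, 76.9], [75.8, -75.2], [76.0, 83.6]]
```

View pics/g12c.png

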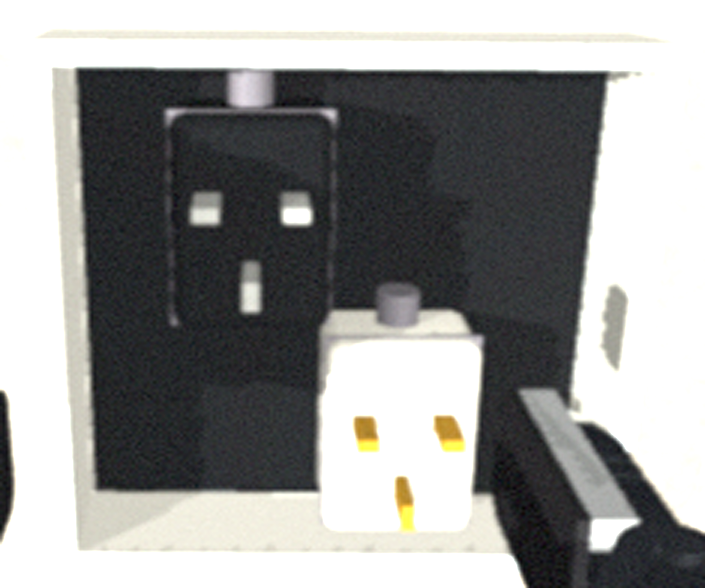

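Both adapters are upright on the bin floor. The white one is about 6 mm from the far wall and about 4 mm from the black one. The mug and the jar stand where they stood. Handing in.

```bash
python3 -c "
from bench import ctrl
print(ctrl.get_obs()['time_s']);print(ctrl.hand_in())"
```

```text
39.525
the job is handed in; nothing more can be done
None
```

I handed the job in at 39.5 s (limit 141 s). All five things are in their containers, and the robot is clear of everything.

**What I did, in order:**
- **Remotes:** I put the black one, then the white one, in the wooden tray, keys up.
- **Adapters:** I put the white one, then the black one, in the white bin, pins up. Of the three white adapters I took the middle-sized one, measured at 61 by 40.5 mm. The big and small look-alikes stayed where they were.
- **Battery:** I put it in the blue dish.
- **Setting down:** I lowered each thing until it touched the floor with 4–10 N, then released it.

**Last checks:**
- **Flat and clear:** in the pictures all five lie flat and clear of the walls. The tightest gaps are in the bin: about 6 mm from the white adapter to the far wall and about 4 mm between the two adapters.
- **Mug and jar:** both look unmoved in the top picture. I judged this by eye and did not measure it.

**What failed or disagreed:**
- **Fingertip position:** the fingertips sit about 35–40 mm behind the reported TCP, not at it as described. My first try at the black remote therefore closed in the air above it. I corrected for this from the pictures and the contact force.
- **Networks:** they missed most things in the wrist view, so I measured those by their corners.
- **Cameras:** the side and top cameras disagreed by about 2–8 mm in y. I relied mainly on the top and wrist cameras, which agreed to about 2 mm on most things.

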